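# Close up the water filter and set its reminder

### The arm

A 7-joint arm with a two-finger parallel gripper is mounted at the origin on a cart in front of the work surface, level with it; the furniture and walls round the work are solid. World frame = base frame: x ahead of the robot, y to its left, z up, the work surface at z = 0. Lengths are in m, angles in rad, forces in N, time in s.
With the tool pointing down it reaches from about 0.4 to 0.875 m from the base axis. Payload 19.3 kg.
Tool frame: the origin (TCP) lies at the very end of the fingers, on their centre line; the grasp point (between the pads) lies bot.pinch_z behind it (bot.pinch_z is the distance from the TCP to the grasp point, in m); z points along the fingers, y is the line along which they close (so a half turn about z gives the same grasp; the last joint's range is limited). The gripper opens to 85 mm and grips with 20 to 120 N. Pads are 22 mm wide; open, the fingers measure 114 mm over their backs; the gripper's body (76 mm by 85 mm) begins 54 mm behind the grasp point. The pads swing forward as they close: fully open they stand 13 mm farther back than shut.
Start: joints at [-0.07, 0.521, -0.036, 1.599, 0.021, 1.021, -0.113], TCP at [0.625, -0, 0.231] pointing down, gripper open.
Joint ranges: [-2.91, 2.91], [-0.3, 2.13], [-1.5, 1.42], [0.17, 2.43], [-1.26, 4.41], [0.16, 1.93], [-2.52, 2.52]. Speed limits (rad/s): [1.89, 1.89, 2.39, 2.39, 3.01, 3.01, 3.01].

### API

Orientations are given as [roll, pitch, yaw] about the fixed x, y, z axes, in that order (R = Rz(yaw) Ry(pitch) Rx(roll)).
In Python, from workcell import bot, grab_frame, ticket gives the robot as it stands.
- The arm moves only by the tool arm_command, never from a script. Its argument "commands" is a list of rows, each a list of 3 entries, a list of its own where there are three numbers: the shift along the world's x, y, z in mm, then the turn about the world's z in rad, then the gripper command: -1 is fully open, 1 is shut, values between are in proportion. In form: [[[tx, ty, tz], roll, fingers], ...]. A call has 1 to 20 rows; each row shifts and turns the commanded pose from where the row before left it; what a row does not reach is not made up. A row lasts 1/10 s, in which the tool goes at most 50 mm and 8.59 degrees, less where a joint would pass 70% of its speed; a pose out of reach is approached as far as the arm can. A call with a gripper value outside its range is refused whole. The fingers move at their own pace and stop on an object; "newtons" is the grip in N (left out, the last holds). Time passes only in rows, so rows that do not move let the fingers close. It gives the time, the measured TCP pose, the force, the opening and the grip force at its end, in the units of the state.
- bot.observe(): the state, without advancing time (a new reading comes with each control period).
- grab_frame(name): name is "scene" or "side" or "wrist"; returns a dict with "image" (400x640x3 uint8, red, green, blue), "vertical_fov" (degrees; the focal length in pixels is half the picture's height over the tangent of half this angle, whatever the lens; pixels are square), "cx", "cy" (the principal point, pixels), "k1" (the pictures are not rectified: a ray, as slopes to the right and down, at radius r is drawn at 1 + k1 r^2 times it, then the intrinsics apply), "R" (3x3) and "t" (3): a world point X has camera coordinates R X + t. Camera axes: x right, y down, z forward; pixel columns grow to the right and rows downward; lengths in m; the calibration is good to about 2 mm. A picture is of the moment at which its call begins. There is no depth.
- ticket.job_done(): hands the job in; it is judged then, once.
The state is a dict: "clock": time; "qpos": joint angles; "qd": joint speeds; "joint_efforts": joint torques, N m; "position": TCP position; "tool_rot": TCP orientation; "force": force on the tool from outside, world axes, zero at the start; "moment": the same for the moment, N m; "grip_width": finger opening in m; "finger_force": force on a finger pad.
Only numpy, scipy, OpenCV 4.12 (cv2) and the standard library are available. Lean on these libraries where they do the work, as an engineer would, in place of code of your own. Each camera call takes 0.05 s, during which the arm holds its last target. There are 200 camera calls.

### The job

A fresh cartridge has just been put in the worktop water filter. Swing its lid shut, push the lid's knob down and turn it clockwise so that its thread catches, and screw it fully home, down on the lid. Set the reminder beside it to 6 with its step button. Leave the other things on the worktop where they are.

Things in the scene. Friction and masses are not known exactly. Their poses are not given: they have to be found in the camera images.
- filter_post (a point): Centre of the top of the water filter's threaded front post, 114 mm above the worktop. The white filter unit is fixed to the worktop, elsewhere and turned in each start. Frame: x from the post towards the lid's hinge, y to the unit's left, z up. With the lid shut nothing of the unit but the knob stands more than 13 mm above this point. A short spout is on the left, the reminder on the right.
- lid_hinge (a point): Middle of the lid's hinge line, at x = 0.150, z = +0.007 in filter_post's frame. It turns with the lid: x backwards, y along the hinge line, z up when the lid is shut. The round white lid is 124 mm across, 12 mm thick, with a tongue at the front that carries the knob.
- lid (a joint): Angle of the lid (rad): 0 shut on the well, 0.35 to 0.65 at the start, limit 0.85. It swings down about the hinge line towards the robot. A stiff hinge keeps it where it is left; 1 to 4 N downward at the knob closes it.
- knob_grip (a point): Centre of the upright grip bar of the black captive knob, on the knob's axis. Bar 58 mm long, 17 mm thick, 30 mm high: its top lies 12 mm above this point, its flange 24 mm below. x along the bar, z up the axis. In lid_hinge's frame, knob up: x = -0.150, z = +0.040; lid shut: 47 mm straight above filter_post, less knob_depth. It leans with the open lid.
- knob_depth (a joint): How far the knob is down towards the lid (m): 0 when its spring (4 N, 6.5 N when down) holds it up, 0.010 when fully home with its flange on the lid.
- knob (a joint): Turn of the knob (rad), clockwise from above positive; -1.4 to -0.5 at the start, stop at 3.1. Lid shut, knob up: blocked at -0.2 by the end of the thread. Pushed down 4 to 5 mm (floor at 5.5) it passes; from 0 the thread draws it down 2.5 mm per rad, fully down by 2.8. Let go, it springs up unless caught by 0.2 rad or more; then it stays. Bar's heading: unit's heading minus this. Takes 0.1 to 0.3 N m.
- reminder_top (a point): Centre of the top of the reminder's step button, a grey plunger 33 mm across in the middle of the numbered drum. Up, it is 82 mm above the worktop (drum's top 57.5 mm), at x = 0.055, y = -0.118 in filter_post's frame. It is pressed straight down.
- reminder_button (a joint): How far the step button is down (m): 0 up, stop at 0.0125. Its spring takes 3.6 N at first and 6.2 N at the bottom. A press past 11 mm and full release advance the drum by one number; a press of less than 8 mm does not.
- reminder_drum (a joint): Turn of the white drum (rad; 76 mm across, numbers 1 to 8 round its top face). Number N stands at the dark index mark on the front rim (the side towards the robot) at 0.785 x (N - 1). It starts at 2, 3 or 4; each full press adds one number. It only goes forward, past 8 to 1.
- old_cartridge: the used filter cartridge, a pleated drum 72 mm across and 98 mm high, standing; a bystander; origin at the centre of its underside
- pepper_mill: wooden pepper mill, 58 mm across, 135 mm high; a bystander; origin at the centre of its underside
- spice_jar: round spice jar, 45 mm across, 106 mm high; a bystander; origin at the centre of its underside
- salt_shaker: salt shaker, 44 mm across, 90 mm high; a bystander; origin at the centre of its underside
- tea_box: carton 81 x 130 x 132 mm; a bystander; origin at the centre of its underside
- teaspoon: teaspoon 132 mm long, lying flat; a bystander; origin at the centre of its underside
- keys: bunch of keys lying flat, 84 x 118 mm; a bystander; origin at the centre of its underside

How it is judged:
On the way, in this order (a step that is already met when the one before it is completed fails the run):
1. the lid is shut (value of joint lid below 0.025 rad), for 0.2 s.
2. the knob is screwed fully home in the shut lid (value of joint lid below 0.025 rad and value of joint knob_depth above 0.009 m), for 0.2 s.
At the end, for the whole second after the job is handed in: The lid is shut (within 0.025 rad), the knob is held down by its thread to at least 9 of its 10 mm, the number 6 stands at the reminder's mark (within 0.15 rad, a fifth of a step), and the step button is up (all of step 2 and (value of joint reminder_drum between 3.77699 and 4.07699 rad or value of joint reminder_drum between 10.0602 and 10.3602 rad) and value of joint reminder_button below 0.002 m); the robot touches nothing.
It fails at once if a bystander was moved by more than 30 mm (distance of any of old_cartridge, pepper_mill, spice_jar, salt_shaker, tea_box, teaspoon, keys from where it was at the start of the episode above 0.03 m).
It also fails if it takes over 72 s, if anything falls off the work surface, if the arm or the gripper's body presses on something with over 40 N, if the wrist force passes 120 N, or if a joint passes its speed limit or range.

## Working session

There is one attempt and no reset: what is moved stays moved. The work goes in short steps, Python scripts to look and compute and a tool call to move; the robot and the scene stay as the last step left them, time stands still between calls to the robot, and variables do not carry over. Pictures are saved under pics/ and viewed, at most 10 in all, crops included, and the job is handed in when it is done.

Besides the shell and the picture viewer there is one more tool, called after ">>>" in YAML: its name, and indented under it one key for each argument. arm_command: Moves the arm, as the interface text tells. Its arguments: {"type":"object","properties":{"commands":{"type":"array"},"newtons":{"type":"number"}},"required":["commands"]}

```bash
mkdir -p pics; cat > h.py <<'E'
import numpy as np, cv2
from workcell import bot, grab_frame, ticket
def K(f):
    h=f["image"].shape[0]; fl=h/2/np.tan(np.radians(f["vertical_fov"])/2); return fl
def proj(f,X):
    c=np.atleast_2d(X)@np.array(f["R"]).T+np.array(f["t"]); s=c[:,:2]/c[:,2:]
    r2=(s**2).sum(1,keepdims=True); return s*(1+f["k1"]*r2)*K(f)+[f["cx"],f["cy"]]
def ray(f,u,v):
    d=(np.array([u,v])-[f["cx"],f["cy"]])/K(f); s=d.copy()
    for _ in range(20): s=d/(1+f["k1"]*(s@s))
    R=np.array(f["R"]); o=-R.T@np.array(f["t"]); w=R.T@np.array([s[0],s[1],1]); return o,w
def atz(f,u,v,z):
    o,w=ray(f,u,v); return o+w*(z-o[2])/w[2]
def save(f,n): cv2.imwrite("pics/"+n,cv2.cvtColor(f["image"],cv2.COLOR_RGB2BGR))
E
python3 - <<'E'
from h import *
import pickle
F={}
for n in ("scene","side","wrist"):
    f=grab_frame(n); F[n]=f; save(f,n+"0.png"); print(n,f["vertical_fov"],f["k1"],-np.array(f["R"]).T@f["t"])
pickle.dump(F,open("F0.pkl","wb")); print(bot.pinch_z,bot.observe())
E
```

```text
scene 51.70332414393611 -0.09584795130211679 [1.14425213 0.28919118 1.05937648]
side 55.99026802802044 -0.02884844319639818 [ 0.41599091 -0.79886306  0.50089501]
wrist 66.17583907119365 -0.04244270374932611 [0.62511771 0.08334797 0.3745797 ]
0.0187 {'clock': 0.15, 'qpos': array([-0.07019266,  0.52187713, -0.03634691,  1.59983561,  0.02122393,
        1.02112059, -0.11281144]), 'qd': array([-9.43804559e-04, -1.31982001e-03,  9.41736692e-04, -2.48860625e-03,
        2.23802411e-03, -3.85250357e-04, -9.05734295e-05]), 'joint_efforts': array([ 4.00798544e-04, -9.27376485e+01,  1.98035471e+00, -3.70049715e+01,
        1.79930578e-02,  6.46477114e-03, -1.41420460e-05]), 'position': array([ 6.24759172e-01, -2.86184553e-05,  2.30872565e-01]), 'tool_rot': array([-3.14074041e+00,  6.77967506e-05,  1.57079391e+00]), 'force': array([ 0.68139621, -0.46660372, -0.12537956]), 'moment': array([ 0.00937129, -0.00285504,  0.0530715 ]), 'finger_force': 0.0, 'grip_width': 0.08501921704127592}
```

View pics/scene0.png

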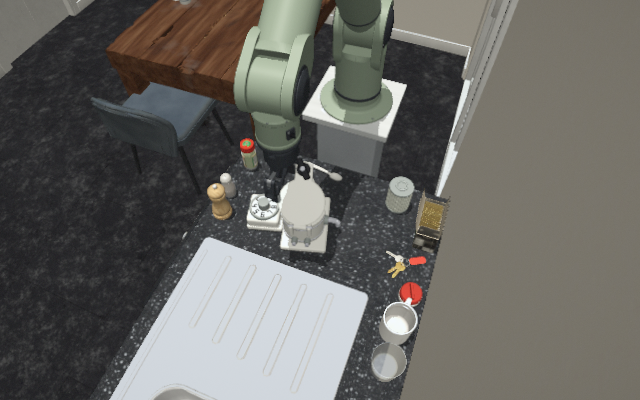

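View pics/side0.png

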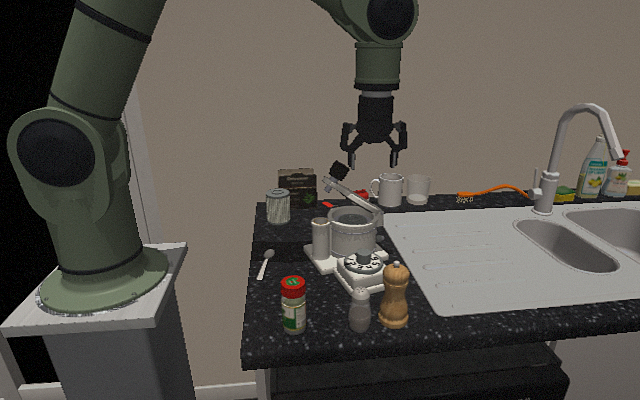

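View pics/wrist0.png

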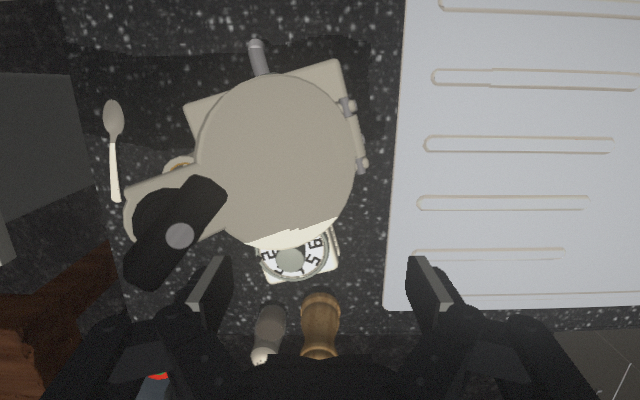

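Wrist view: lid open with its hinge around (347,105)–(362,165), the knob bar from about (210,190) to (147,280), and the reminder button near (290,258). Next I'll zoom in on the wrist and side views in one picture.

```bash
python3 - <<'E'
from h import *
import pickle
F=pickle.load(open("F0.pkl","rb"))
w=F["wrist"]["image"][90:300,110:380]; s=F["side"]["image"][150:300,300:400]
a=cv2.resize(w,None,fx=2,fy=2,interpolation=2); b=cv2.resize(s,None,fx=2.6,fy=2.6,interpolation=2)
c=cv2.resize(F["wrist"]["image"][220:285,250:340],None,fx=2.8,fy=2.8,interpolation=2)
o=np.zeros((600,800,3),np.uint8); o[:420,:540]=a; o[:b.shape[0],540:540+b.shape[1]]=b; o[420:420+c.shape[0],:c.shape[1]]=c[:180]
cv2.imwrite("pics/z1.png",o[:,:,::-1])
E
```

```text
(no output)
```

View pics/z1.png

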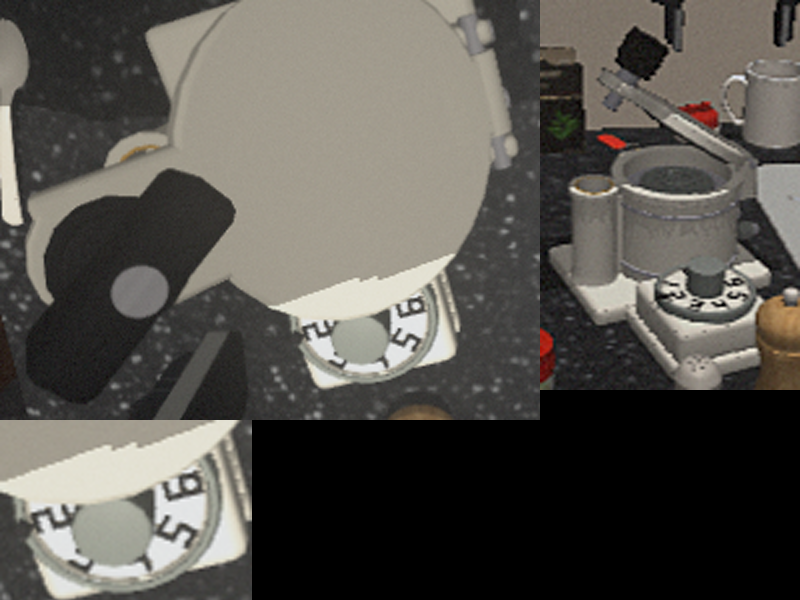

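Zoom: drum shows 2 at the front mark (6 opposite), post top at wrist (180,165) and side (321,221), button top at wrist (290,260) and side (363.5,251), and knob top disc at wrist (179.5,236).

```bash
cat > fit.py <<'E'
from h import *
import pickle
from scipy.optimize import least_squares
F=pickle.load(open("F0.pkl","rb"))
def pts(p):
    x,y,a,l=p; c,s=np.cos(a),np.sin(a); R=np.array([[c,-s,0],[s,c,0],[0,0,1]]); o=np.array([x,y,.114])
    L=np.array([[np.cos(l),0,np.sin(l)],[0,1,0],[-np.sin(l),0,np.cos(l)]])  # lid: -x goes up
    w=lambda v:o+R@np.array(v); k=lambda v:w(np.array([.15,0,.007])+L@np.array(v))
    return w,k
def res(p):
    w,k=pts(p); r=[]
    for n,X,u in [("wrist",w([0,0,0]),(180,165)),("side",w([0,0,0]),(321,221)),("wrist",w([.055,-.118,-.032]),(290,260)),
      ("side",w([.055,-.118,-.032]),(363.5,251)),("wrist",w([.15,0,.007]),(353.5,136)),("wrist",k([-.15,0,.052]),(179.5,236)),]:
        r.append(proj(F[n],X)[0]-u)
    return np.concatenate(r)
if __name__=="__main__":
    s=least_squares(res,[.5,.05,.2,.5],loss="soft_l1"); print(s.x,s.fun.reshape(-1,2).round(1))
    w,k=pts(s.x)
    print("post",w([0,0,0]),"hinge",w([.15,0,.007]),"btn",w([.055,-.118,-.032]),"knob top now",k([-.15,0,.052]),"grip",k([-.15,0,.04]))
    g=k([-.15,0,.052])[2]
    A=atz(F["wrist"],110+100,90+95,g);B=atz(F["wrist"],110+28,90+188,g); A=atz(F["wrist"],110+100,90+95,g); 
    print("bar",np.arctan2(*(A-B)[[1,0]]),np.linalg.norm(A-B))
E
python3 fit.py
```

```text
[0.50805358 0.005432   0.27222239 0.59285744] [[ 8.  16.3]
 [-0.7 -0.2]
 [-0.5 -0.3]
 [ 0.2  0.2]
 [-1.   0.7]
 [ 0.2 -2. ]]
post [0.50805358 0.005432   0.114     ] hinge [0.65252994 0.0457629  0.121     ] btn [ 0.59275521 -0.09343474  0.082     ] knob top now [0.56069305 0.02012643 0.24793604] grip [0.55423515 0.01832369 0.23798387]
bar 0.8535719327238884 0.06354798148858627
```

>>> arm_command:
  commands:
    - [[0, 0, 40], 0, 1]
    - [[0, 0, 40], 0, 1]
    - [[-20, 5, 0], 0, 1]
    - [[-20, 5, 0], 0, 1]
    - [[-20, 5, 0], 0, 1]
    - [[-9, 3, 0], 0, 1]
    - [[0, 0, -15], 0, 1]
    - [[0, 0, -15], 0, 1]
    - [[0, 0, -10], 0, 1]
    - [[-2, 0, -5], 0, 1]
    - [[-2, 0, -5], 0, 1]
    - [[-2, -1, -5], 0, 1]
    - [[-2, -1, -5], 0, 1]
    - [[-2, 0, -5], 0, 1]
    - [[-2, 0, -5], 0, 1]
  newtons: 40

```text
clock: 1.65
position: [0.5439, 0.0159, 0.2411]
tool_rot: [3.141, 0.0, 1.571]
force: [-0.5, -0.5, 2.1]
grip_width: 0.0001
finger_force: 0.8
```

>>> arm_command:
  commands:
    - [[-3, -1, -5], 0, 1]
    - [[-3, -1, -5], 0, 1]
    - [[-3, -1, -5], 0, 1]
    - [[-3, -1, -5], 0, 1]
    - [[-3, -1, -5], 0, 1]
    - [[-3, -1, -5], 0, 1]
    - [[-3, -1, -5], 0, 1]
    - [[-2, 0, -4], 0, 1]
    - [[-2, -1, -5], 0, 1]
    - [[-2, -1, -5], 0, 1]
    - [[-2, -1, -5], 0, 1]
    - [[-2, 0, -5], 0, 1]
    - [[-2, -1, -5], 0, 1]
    - [[-2, 0, -4], 0, 1]
    - [[0, 0, -3], 0, 1]
    - [[0, 0, -3], 0, 1]
    - [[0, 0, 0], 0, 1]
    - [[0, 0, 0], 0, 1]

```text
clock: 3.45
position: [0.509, 0.0049, 0.1673]
tool_rot: [-3.142, 0.0, 1.571]
force: [-2.5, -0.9, 6.3]
grip_width: -0.0001
finger_force: 2.9
```

>>> arm_command:
  commands:
    - [[0, 0, 10], 0, 1]
    - [[0, 0, 30], 0, -1]
    - [[0, 0, 40], -0.14, -1]
    - [[0, 0, 20], -0.14, -1]
    - [[0, 0, 0], -0.14, -1]
    - [[0, 0, 0], -0.14, -1]
    - [[0, 0, 0], -0.14, -1]
    - [[0, 0, 0], 0, -1]

```text
clock: 4.25
position: [0.509, 0.0052, 0.2678]
tool_rot: [3.141, -0.0, 0.868]
force: [-1.1, -0.2, 0.1]
grip_width: 0.0854
finger_force: 0.0
```

```bash
python3 - <<'E'
from h import *
import pickle
w=grab_frame("wrist"); s=grab_frame("side"); pickle.dump({"wrist":w,"side":s},open("F1.pkl","wb"))
o=np.zeros((400,800,3),np.uint8); o[:,:640]=w["image"]; c=cv2.resize(s["image"][190:290,300:400],(160,160),interpolation=2); o[:160,640:]=c
cv2.imwrite("pics/z2.png",o[:,:,::-1])
x=[.508,.0054,.272]
for n,p in [("post/knobtop",[.508,.0054,.173]),("btn",[.5928,-.0934,.082])]: print(n,proj(w,p))
b=bot.observe(); print(b["qpos"],b["position"],b["tool_rot"])
E
```

```text
post/knobtop [[316.69826472 196.48569232]]
btn [[430.73683877 186.88218426]]
[-0.1970992   0.29592835  0.08847256  1.86179364 -0.03102264  0.98507351
 -0.79069312] [0.50895396 0.00517832 0.2675671 ] [ 3.14157431e+00 -1.34966627e-04  8.75406484e-01]
```

View pics/z2.png

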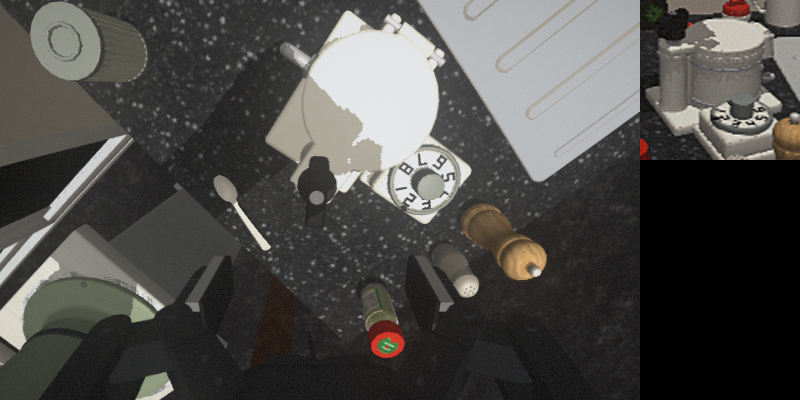

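Wrist view: the knob's top disc is at (317,198), as predicted. The bar stands almost vertical between the fingers, and the lid is shut. The drum is at about (424,182) and I'll read it later. j7 falls with negative turns, so I'll start half a turn on and screw it home in one grasp.

>>> arm_command:
  commands:
    - [[0, 0, 0], 0.149, -1]
    - [[0, 0, 0], 0.149, -1]
    - [[0, 0, 0], 0.149, -1]
    - [[0, 0, 0], 0.149, -1]
    - [[0, 0, 0], 0.149, -1]
    - [[0, 0, 0], 0.149, -1]
    - [[0, 0, 0], 0.149, -1]
    - [[0, 0, 0], 0.149, -1]
    - [[0, 0, 0], 0.149, -1]
    - [[0, 0, 0], 0.149, -1]
    - [[0, 0, 0], 0.149, -1]
    - [[0, 0, 0], 0.149, -1]
    - [[0, 0, 0], 0.149, -1]
    - [[0, 0, 0], 0.149, -1]
    - [[0, 0, 0], 0.149, -1]
    - [[0, 0, 0], 0.149, -1]
    - [[0, 0, 0], 0.149, -1]
    - [[0, 0, 0], 0.149, -1]
    - [[0, 0, 0], 0.149, -1]
    - [[0, 0, 0], 0.149, -1]

```text
clock: 6.35
position: [0.509, 0.0049, 0.2675]
tool_rot: [-3.141, 0.0, -2.422]
force: [-0.3, -1.2, 0.4]
grip_width: 0.0856
finger_force: 0.0
```

>>> arm_command:
  commands:
    - [[-1, 0, 0], 0.12, -1]
    - [[0, 0, 0], 0, -1]
    - [[0, 0, -20], 0, -1]
    - [[0, 0, -20], 0, -1]
    - [[0, 0, -20], 0, -1]
    - [[0, 0, -20], 0, -1]
    - [[0, 0, -20], 0, -1]
    - [[0, 0, -18], 0, -1]
    - [[0, 0, 0], 0, -1]

```text
clock: 7.25
position: [0.507, 0.0049, 0.1477]
tool_rot: [3.139, -0.002, -2.314]
force: [0.1, -0.2, 0.3]
grip_width: 0.0853
finger_force: 0.0
```

```bash
python3 - <<'E'
from h import *
b=bot.observe(); print(b["qpos"],b["position"],b["tool_rot"],b["force"])
E
```

```text
[ 0.21114531  0.48300202 -0.44384607  1.96644196  0.29366022  0.75770516
  1.99439295] [0.50698655 0.00487687 0.14765653] [ 3.13938380e+00 -2.10083703e-03 -2.31373496e+00] [ 0.06096768 -0.22901367  0.26167382]
```

>>> arm_command:
  commands:
    - [[0, 0, 0], 0, 0.5]
    - [[0, 0, 0], 0, 0.8]
    - [[0, 0, 0], 0, 1]
    - [[0, 0, 0], 0, 1]
    - [[0, 0, 0], 0, 1]
    - [[0, 0, 0], 0, 1]
    - [[0, 0, -2], 0, 1]
    - [[0, 0, -2], 0, 1]
    - [[0, 0, -1], 0, 1]
    - [[0, 0, 0], 0, 1]
  newtons: 50

```text
clock: 8.25
position: [0.5072, 0.0056, 0.1444]
tool_rot: [3.14, -0.001, -2.312]
force: [-7.9, 4.7, 6.3]
grip_width: 0.0158
finger_force: 54.5
```

>>> arm_command:
  commands:
    - [[-1, 1, -1], 0, 1]
    - [[0, 0, 0], -0.12, 1]
    - [[0, 0, 0], -0.12, 1]
    - [[0, 0, 0], -0.12, 1]
    - [[0, 0, 0], -0.12, 1]
    - [[0, 0, 0], -0.12, 1]
    - [[0, 0, -0.3], -0.12, 1]
    - [[0, 0, -0.3], -0.12, 1]
    - [[0, 0, -0.3], -0.12, 1]

```text
clock: 9.15
position: [0.5065, 0.0064, 0.1429]
tool_rot: [3.141, -0.001, 3.006]
force: [-6.9, 3.7, 11.4]
grip_width: 0.0158
finger_force: 54.8
```

```bash
python3 - <<'E'
from h import *
b=bot.observe(); print(b["position"],b["tool_rot"],b["force"],b["moment"],b["qpos"][-1])
E
```

```text
[0.50649482 0.00638192 0.1429004 ] [ 3.14146311e+00 -6.90604627e-04  3.00617590e+00] [-6.88550491  3.6890219  11.40364616] [0.56980666 1.5878163  0.05690756] 1.1794065132075187
```

>>> arm_command:
  commands:
    - [[-1, 0.5, -0.3], -0.12, 1]
    - [[0, 0, -0.3], -0.12, 1]
    - [[0, 0, -0.3], -0.12, 1]
    - [[0, 0, -0.3], -0.12, 1]
    - [[0, 0, -0.3], -0.12, 1]
    - [[0, 0, -0.3], -0.12, 1]
    - [[0, 0, -0.3], -0.12, 1]
    - [[0, 0, -0.3], -0.12, 1]
    - [[0, 0, -0.3], -0.12, 1]
    - [[0, 0, -0.3], -0.12, 1]
    - [[0, 0, -0.3], -0.12, 1]
    - [[0, 0, -0.3], -0.12, 1]
    - [[0, 0, -0.3], -0.12, 1]
    - [[0, 0, -0.3], -0.12, 1]
    - [[0, 0, -0.3], -0.12, 1]
    - [[0, 0, -0.3], -0.12, 1]
    - [[0, 0, -0.3], -0.12, 1]

```text
clock: 10.85
position: [0.5078, 0.0075, 0.1395]
tool_rot: [3.139, -0.004, 0.966]
force: [-6.1, 5.7, 45.1]
grip_width: 0.0157
finger_force: 59.6
```

```bash
python3 - <<'E'
from h import *
b=bot.observe(); print(b["position"],b["tool_rot"],b["force"],b["moment"],b["qpos"][-1])
E
```

```text
[0.50776982 0.00752615 0.13951321] [ 3.13947592 -0.00423816  0.96635859] [-6.09708289  5.74686577 45.12112236] [1.32323871 1.64105135 0.04211325] -0.4782634432707858
```

>>> arm_command:
  commands:
    - [[0, -1, 1.5], 0, 1]
    - [[0, 0, 0], -0.1, 1]
    - [[0, 0, 0], -0.1, 1]
    - [[0, 0, 0], -0.1, 1]
    - [[0, 0, 0], -0.1, 1]
    - [[0, 0, 0], -0.05, 1]

```text
clock: 11.45
position: [0.508, 0.0072, 0.1401]
tool_rot: [3.142, -0.005, 0.518]
force: [3.6, 9.1, 15.5]
grip_width: 0.0156
finger_force: 55.5
```

```bash
python3 - <<'E'
from h import *
b=bot.observe(); print(b["position"],b["tool_rot"],b["force"],b["moment"],b["qpos"][-1])
E
```

```text
[0.50795355 0.00716976 0.14006424] [ 3.14155659 -0.00464667  0.5180958 ] [ 3.64190014  9.07675618 15.46003382] [ 2.17897356 -0.78603226  0.09326459] -0.8291616808996675
```

>>> arm_command:
  commands:
    - [[0, 0, 0], -0.08, 1]
    - [[0, 0, 0], -0.04, 1]
    - [[0, 0, 0], 0, 1]
    - [[0, 0, 0], 0, 0.3]
    - [[0, 0, 0], 0, -0.5]
    - [[0, 0, 0], 0, -1]
    - [[0, 0, 0], 0, -1]
    - [[0, 0, 20], 0, -1]
    - [[0, 0, 30], 0, -1]
    - [[0, 0, 35], 0, -1]
    - [[0, 0, 35], 0, -1]
    - [[0, 0, 0], 0, -1]
    - [[0, 0, 0], 0, -1]

```text
clock: 12.75
position: [0.5061, 0.0056, 0.2591]
tool_rot: [-3.141, -0.001, 0.401]
force: [0.3, 0.3, -0.5]
grip_width: 0.0854
finger_force: 0.0
```

```bash
python3 - <<'E'
from h import *
import pickle
w=grab_frame("wrist"); s=grab_frame("side"); pickle.dump({"wrist":w,"side":s},open("F2.pkl","wb"))
u,v=proj(w,[.508,.0054,.163])[0]; p,q=proj(w,[.5928,-.0934,.07])[0]; print(u,v,p,q,proj(s,[.508,.0054,.163]),proj(s,[.508,.0054,.173]))
def crop(im,u,v,r,n): u,v=int(u),int(v); im=np.pad(im,((r,r),(r,r),(0,0))); return cv2.resize(im[v:v+2*r,u:u+2*r],(n,n),interpolation=2)
o=np.hstack([crop(w["image"],u,v,55,260),crop(w["image"],p,q,50,260),crop(s["image"],340,215,50,280)[:260]])
cv2.imwrite("pics/z3.png",o[:,:,::-1]); b=bot.observe(); print(b["position"],b["tool_rot"],b["qpos"])
E
```

```text
318.7437718958352 194.26522247094056 433.6944247261313 131.6863259517095 [[320.29419358 201.84566329]] [[320.2898562 197.8699621]]
[0.50553346 0.00553756 0.25805449] [-3.14124945e+00  1.13423019e-03  4.00859870e-01] [-0.61063996  0.35288488  0.62706043  1.90006057 -0.2486735   0.96757661
 -1.04010667]
```

View pics/z3.png

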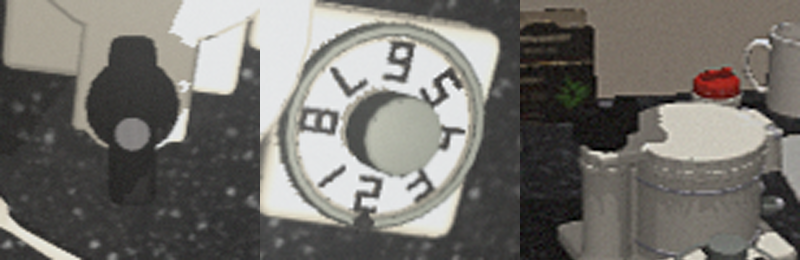

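Drum crop: 2 stands at the dark index mark, so it needs four presses. Bar is aligned with the tool (about 3.0 rad). I'll check the knob's height in the side view with the contrast raised.

```bash
python3 - <<'E'
from h import *
import pickle
o=[]
for n in ("F1.pkl","F2.pkl"):
    s=pickle.load(open(n,"rb"))["side"]; im=s["image"][180:240,295:355].astype(float)
    o.append(cv2.resize((255*(im/255)**.4).astype(np.uint8),(390,390),interpolation=cv2.INTER_NEAREST))
cv2.imwrite("pics/z4.png",np.hstack(o)[:,:,::-1])
for z in(.127,.139,.163,.173): print(proj(s,[.508,.0054,z]))
E
```

```text
[[320.30959039 215.8701518 ]]
[[320.3044958  211.24478494]]
[[320.29419358 201.84566329]]
[[320.2898562 197.8699621]]
```

View pics/z4.png

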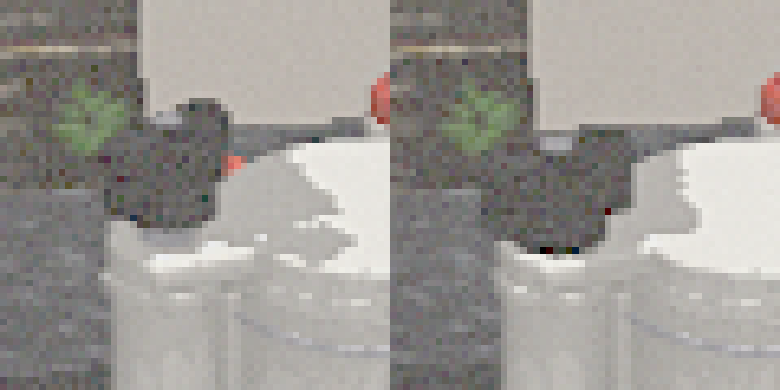

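Side view: the knob's disc dropped about 4 px (roughly 10 mm) and its flange sits on the lid, so it is home. Now the step button.

>>> arm_command:
  commands:
    - [[20, -20, 0], 0, 1]
    - [[20, -25, 0], 0, 1]
    - [[20, -25, 0], 0, 1]
    - [[20, -25, 0], 0, 1]
    - [[7, -4, 0], 0, 1]
    - [[0, 0, -40], 0, 1]
    - [[0, 0, -40], 0, 1]
    - [[0, 0, -40], 0, 1]
    - [[0, 0, -30], 0, 1]
    - [[0, 0, -10], 0, 1]
    - [[0, 0, 0], 0, 1]
    - [[0, 0, 0], 0, 1]

```text
clock: 14.05
position: [0.5935, -0.0937, 0.0998]
tool_rot: [3.141, -0.001, 0.401]
force: [0.7, -0.1, -0.2]
grip_width: -0.0003
finger_force: 0.0
```

>>> arm_command:
  commands:
    - [[0, 0, -10], 0, 1]
    - [[0, 0, -6], 0, 1]
    - [[0, 0, -5], 0, 1]
    - [[0, 0, -4], 0, 1]
    - [[0, 0, -3], 0, 1]
    - [[0, 0, -2.5], 0, 1]
    - [[0, 0, 0], 0, 1]
    - [[0, 0, 0], 0, 1]

```text
clock: 14.85
position: [0.5936, -0.0935, 0.0694]
tool_rot: [3.141, -0.002, 0.401]
force: [-4.7, 2.4, 20.9]
grip_width: -0.0003
finger_force: 11.1
```

>>> arm_command:
  commands:
    - [[0, 0, 8], 0, 1]
    - [[0, 0, 9], 0, 1]
    - [[0, 0, 4], 0, 1]
    - [[0, 0, 0], 0, 1]
    - [[0, 0, 0], 0, 1]
    - [[0, 0, -6], 0, 1]
    - [[0, 0, -5], 0, 1]
    - [[0, 0, -5], 0, 1]
    - [[0, 0, -5], 0, 1]
    - [[0, 0, 0], 0, 1]
    - [[0, 0, 0], 0, 1]

```text
clock: 15.95
position: [0.5936, -0.0937, 0.0694]
tool_rot: [3.141, -0.002, 0.4]
force: [-7.1, 2.3, 31.7]
grip_width: -0.0003
finger_force: 15.5
```

>>> arm_command:
  commands:
    - [[0, 0, 8], 0, 1]
    - [[0, 0, 9], 0, 1]
    - [[0, 0, 4], 0, 1]
    - [[0, 0, 0], 0, 1]
    - [[0, 0, 0], 0, 1]
    - [[0, 0, -6], 0, 1]
    - [[0, 0, -5], 0, 1]
    - [[0, 0, -5], 0, 1]
    - [[0, 0, -5], 0, 1]
    - [[0, 0, 0], 0, 1]
    - [[0, 0, 0], 0, 1]

```text
clock: 17.05
position: [0.5936, -0.0937, 0.0694]
tool_rot: [3.141, -0.002, 0.4]
force: [-5.3, 2.1, 31.5]
grip_width: -0.0002
finger_force: 15.5
```

>>> arm_command:
  commands:
    - [[0, 0, 8], 0, 1]
    - [[0, 0, 9], 0, 1]
    - [[0, 0, 40], 0, 1]
    - [[-15, 30, 40], 0, 1]
    - [[-15, 30, 40], 0, 1]
    - [[-15, 20, 30], 0, 1]
    - [[0, 0, 0], 0, 1]
    - [[0, 0, 0], 0, 1]

```text
clock: 17.85
position: [0.5493, -0.0155, 0.2321]
tool_rot: [-3.141, -0.001, 0.402]
force: [-0.0, 0.5, -1.0]
grip_width: -0.0002
finger_force: 0.0
```

```bash
python3 - <<'E'
from h import *
w=grab_frame("wrist"); p,q=proj(w,[.5928,-.0934,.07])[0]; print(p,q)
u,v=int(p),int(q); r=50; im=np.pad(w["image"],((r,r),(r,r),(0,0)))
cv2.imwrite("pics/z5.png",cv2.resize(im[v:v+2*r,u:u+2*r],(300,300),interpolation=2)[:,:,::-1])
E
```

```text
404.4108974063201 166.04528885229126
```

View pics/z5.png

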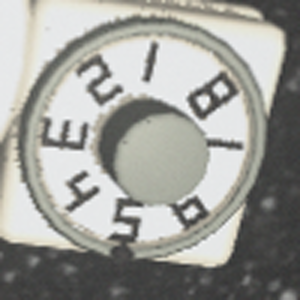

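Drum crop: 5 stands at the mark, so one press is left.

>>> arm_command:
  commands:
    - [[15, -20, -30], 0, 1]
    - [[15, -30, -40], 0, 1]
    - [[15, -30, -40], 0, 1]
    - [[0, 0, -34], 0, 1]
    - [[0, 0, 0], 0, 1]
    - [[0, 0, -6], 0, 1]
    - [[0, 0, -6], 0, 1]
    - [[0, 0, -5], 0, 1]
    - [[0, 0, -5], 0, 1]
    - [[0, 0, 0], 0, 1]
    - [[0, 0, 0], 0, 1]

```text
clock: 19.0
position: [0.5936, -0.0935, 0.0704]
tool_rot: [3.141, -0.002, 0.401]
force: [-0.8, -1.0, 5.8]
grip_width: -0.0004
finger_force: 2.8
```

>>> arm_command:
  commands:
    - [[0, 0, 8], 0, 1]
    - [[0, 0, 9], 0, 1]
    - [[0, 0, 40], 0, 1]
    - [[-15, 30, 40], 0, 1]
    - [[-15, 30, 40], 0, 1]
    - [[-15, 20, 30], 0, 1]
    - [[0, 0, 20], 0, 1]
    - [[0, 0, 0], 0, 1]
    - [[0, 0, 0], 0, 1]

```text
clock: 19.9
position: [0.5492, -0.0157, 0.2535]
tool_rot: [-3.141, -0.001, 0.401]
force: [0.1, 0.3, 0.1]
grip_width: 0.0001
finger_force: 0.0
```

```bash
python3 - <<'E'
from h import *
w=grab_frame("wrist"); p,q=proj(w,[.5928,-.0934,.07])[0]
u,v=int(p),int(q); r=50; im=np.pad(w["image"],((r,r),(r,r),(0,0)))
a=cv2.resize(im[v:v+2*r,u:u+2*r],(300,300),interpolation=2)
s=grab_frame("side")["image"][180:260,295:375].astype(float)
b=cv2.resize((255*(s/255)**.4).astype(np.uint8),(300,300),interpolation=0)
cv2.imwrite("pics/z6.png",np.hstack([a,b])[:,:,::-1])
E
```

```text
(no output)
```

View pics/z6.png

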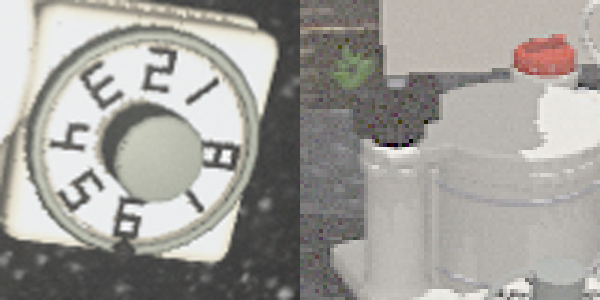

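The drum shows 6 at the mark, the step button is up, the knob's flange is on the shut lid, and the arm is clear of everything.

```bash
python3 -c "
from workcell import ticket; print(ticket.job_done())"
```

```text
the job is handed in; nothing more can be done
None
```

I shut the lid, screwed the knob fully home, set the reminder to 6, and handed the job in at about 20 s of the 72 s; the final pictures agree, but the hand-in returned no verdict.

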